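Gauge the depth of a blind bore in a module housing

TASK

Take the depth gauge by its handle out of its rest and put its rod into the bore of the aluminium housing. Push the handle down until the foot sits flat on the housing and the rod has slid on through the foot to the very bottom of the bore; hold it there with a light steady push of about 10 newtons for two seconds, never pressing it hard (25 N or more). Then let go and leave the gauge standing upright in the bore, foot on the housing and rod on the bottom, with the tray, spool and jar undisturbed.

Things in the scene. Friction and masses are not known exactly. Their poses are not given: they have to be found in the camera images.
- gauge: the loose depth gauge's foot (its stop): a steel bar 60 mm (its x) x 24 mm (its y) x 12 mm high, with a round collar 24 mm across and 10 mm high on top of it (collar top 22 mm above the underside). Origin: centre of the flat underside, z up along the rod. It starts standing on the rest, rod in the rest's socket. The whole gauge weighs about 140 g.
- rod (a joint): how far, in m, the rod's tip stands out below the foot's underside (starts between 0.008 and 0.014; travel ends at 0.055). The rod slides through the foot against about 4 N of friction plus some damping and stays where it is left: when the foot has landed, pushing the rod on takes about 4 N, and only the bottom of the bore stops it firmly
- rod_tip (a point): centre of the lower end of the gauge's rod; steel rod 10 mm in diameter, 1 mm chamfer at the end; z up along the rod
- rod_grip (a point): middle of the dark round handle at the top of the rod, on its axis, 119 mm above the rod tip: handle 18 mm in diameter, 38 mm tall (from 100 to 138 mm above the tip). The handle moves with the rod
- rest: fixed black plastic block 70 x 70 mm, 40 mm high, on an 84 mm square steel base plate 6 mm thick, with a 15 mm socket through its middle in which the gauge starts. Origin: centre of its underside
- housing: fixed square aluminium block 90 x 90 mm, 60 mm high, with grooved sides and a dark screw head in each corner of its top. Origin: centre of its underside, z up
- bore (a point): centre of the mouth of the only bore, in the middle of the housing's top face (60 mm above the bench): 12 mm in diameter, small chamfer, blind, flat-bottomed, somewhere between 22 and 38 mm deep (different every time). The bottom is stiff metal; it is not measured and must be found by feel (the rules call its surface bore_floor_c0 and its centre bore_end)
- tray: bystander: loose open yellow plastic tray 110 x 75 x 35 mm. Origin: centre of its underside
- spool: bystander: loose blue spool 52 mm across, 40 mm high, upright. Origin: centre of its underside
- jar: bystander: loose small white jar with a lid 44 mm across, 55 mm high. Origin: centre of its underside

How it is judged:
By the outcome, as a careful person would: the job done as asked, in the order asked, and still so for the second after the job is handed in, with the robot touching nothing.
It also fails if it takes over 69 s, if anything falls off the work surface, if the arm or the gripper's body presses on something with over 40 N, if the wrist force passes 120 N, or if a joint passes its speed limit or range.

ROBOT

A 7-joint arm with a two-finger parallel gripper is mounted at the origin on the work surface. World frame = base frame: x ahead of the robot, y to its left, z up, the work surface at z = 0. Lengths are in m, angles in rad, forces in N, time in s.
With the tool pointing down it reaches from about 0.425 to 0.925 m from the base axis. Payload 6.8 kg.
Tool frame: the origin (TCP) lies on the centre line of the jaws, within the pads' length; the fingertips stand 17 mm ahead of it and the grasp point (between the pads) lies 2 mm behind it (nose_length is the distance from the TCP to the fingertips, in m); z points along the fingers, x is the direction in which the jaws open and shut, and the axes are right-handed (so a half turn about z gives the same grasp; the last joint's range is limited). The gripper opens to 85 mm and grips with 20 to 120 N. Pads are 22 mm wide; open, the fingers measure 114 mm over their backs; the gripper's body (76 mm by 85 mm) begins 54 mm behind the grasp point. The pads swing forward as they close: fully open they stand 13 mm farther back than shut.
Start: joints at [1.174, 0.477, 0.022, 1.555, -0.011, 1.109, -0.083], TCP at [0.192, -0.647, 0.248] pointing down, gripper open.
Joint ranges: [-2.96, 2.96], [-0.34, 2.1], [-1.41, 1.46], [0.24, 2.44], [-1.37, 4.51], [0.17, 1.92], [-2.96, 2.96]. Speed limits (rad/s): [2.39, 2.39, 3.14, 3.14, 3.14, 3.14, 3.14].

INTERFACE

Orientations are given as a unit quaternion [w, x, y, z].
In Python, from station import * gives the robot as it stands.
- The arm moves only by the tool send_rows, never from a script. Its argument "commands" is a list of rows, each an object with "translation": the shift along the tool's x, y, z in m, a list of three; "rot": the turn, a rotation vector about the tool's x, y, z in degrees, a list of three; "grip": the finger opening in m, from 0 to 0.0854. In form: [{"translation": [tx, ty, tz], "rot": [rx, ry, rz], "grip": grip}, ...]. A call has exactly 5 rows; each row shifts and turns the commanded pose from where the row before left it, along the tool's axes as they then stand; what a row does not reach is not made up. A row lasts 1/12 s, in which the tool goes at most 41.7 mm and 7.16 degrees, less where a joint would pass 70% of its speed; a pose out of reach is approached as far as the arm can. A call with a gripper value outside its range is refused whole. The fingers move at their own pace and stop on an object; "force" is the grip in N (left out, the last holds). Time passes only in rows, so rows that do not move let the fingers close, or fill a call up. It gives the time, the measured TCP pose, the force and the opening at its end, in the units of the state.
- get_obs(): the state, without advancing time (a new reading comes with each control period).
- read_camera(name): name is "scene" or "top"; returns a dict with "pixels" (400x640x3 uint8, red, green, blue), "depth" (400x640 float32, m along the optical axis (not along the pixel's ray), 0 where there is no reading), "mtx" (3x3 intrinsics, pixels), "extrinsics" (4x4, takes a point from camera to world coordinates). Camera axes: x right, y up, looking along -z (the intrinsics and any distortion apply to the point x, -y, -z); pixel columns grow to the right and rows downward; lengths in m; the calibration is good to about 2 mm. A picture is of the moment at which its call begins.
- hand_in(): hands the job in, once; it reports no verdict.
The state is a dict: "t": time; "q": joint angles; "joint_vel": joint speeds; "joint_torque": joint torques, N m; "eef_pos": TCP position; "tool_rot": TCP orientation; "contact_force": force on the tool from outside, world axes, zero at the start; "torque": the same for the moment, N m; "gripper_width": opening from 0.0 (shut) to 1.0 (fully open).
Only numpy, scipy, OpenCV 4.12 (cv2) and the standard library are available. Lean on these libraries where they do the work, as an engineer would, in place of code of your own. Each camera call takes 0.05 s, during which the arm holds its last target.

## Working session

There is one attempt and no reset: what is moved stays moved. The work goes in short steps, Python scripts to look and compute and a tool call to move; the robot and the scene stay as the last step left them, time stands still between calls to the robot, and variables do not carry over. Pictures are saved under pics/ and viewed, and the job is handed in when it is done.

Besides the shell and the picture viewer there is one more tool, called after "Request:" as name(argument=value, ...) on one line, values as JSON. send_rows: Moves the arm, as the interface text tells. Its arguments: {"type":"object","properties":{"commands":{"type":"array","items":{"type":"object","properties":{"translation":{"type":"array","items":{"type":"number"}},"rot":{"type":"array","items":{"type":"number"}},"grip":{"type":"number"}}}},"force":{"type":"number"}},"required":["commands"]}

```bash
ls; mkdir -p pics
cat > h.py <<'E'
from station import *
import numpy as np, cv2
def snap(n):
    c=read_camera(n); return c
def pts(c):
    K=np.array(c["mtx"]);T=np.array(c["extrinsics"]);d=c["depth"]
    v,u=np.mgrid[0:d.shape[0],0:d.shape[1]]
    x=(u-K[0,2])/K[0,0]*d; y=(v-K[1,2])/K[1,1]*d
    P=np.stack([x,-y,-d],-1)
    return P@T[:3,:3].T+T[:3,3]
def ray(c,u,v,z):
    K=np.array(c["mtx"]);T=np.array(c["extrinsics"])
    r=np.array([(u-K[0,2])/K[0,0],-(v-K[1,2])/K[1,1],-1.])
    w=T[:3,:3]@r; o=T[:3,3]
    return o+w*(z-o[2])/w[2]
def save(c,n): cv2.imwrite("pics/"+n+".png",c["pixels"][:,:,::-1])
E
python3 - <<'E'
from h import *
o=get_obs()
for k,v in o.items(): print(k,np.round(v,4))
for n in("scene","top"):
    c=snap(n); save(c,n+"0"); print(n,c.keys(),np.round(c["mtx"],2).tolist(),np.round(c["extrinsics"],3).tolist())
    np.savez(n+"0.npz",**{k:v for k,v in c.items() if not isinstance(v,(str,dict))})
E
```

```text
pics
t 0.0
q [ 1.1739  0.4778  0.0223  1.5565 -0.0115  1.1093 -0.0831]
joint_vel [-0.0002  0.0004  0.0009 -0.0002 -0.0021  0.0016  0.001 ]
joint_torque [-9.00000e-04 -5.96446e+01  1.60770e+00 -2.81193e+01  1.25000e-02
  9.50000e-03 -0.00000e+00]
eef_pos [ 0.1921 -0.6465  0.2473]
tool_rot [-5.000e-04  8.015e-01 -5.980e-01 -8.000e-04]
contact_force [-2.190e-01 -3.028e-01  2.000e-04]
torque [-0.0162 -0.0426 -0.005 ]
gripper_width 0.9963
scene dict_keys(['pixels', 'depth', 'mtx', 'extrinsics']) [[392.76, 0.0, 314.51], [0.0, 392.76, 194.38], [0.0, 0.0, 1.0]] [[-0.691, -0.418, 0.59, 0.968], [0.723, -0.389, 0.571, 0.414], [-0.009, 0.821, 0.57, 0.515], [0.0, 0.0, 0.0, 1.0]]
top dict_keys(['pixels', 'depth', 'mtx', 'extrinsics']) [[434.03, 0.0, 320.03], [0.0, 434.03, 198.43], [0.0, 0.0, 1.0]] [[-0.012, 0.99, -0.138, 0.418], [-1.0, -0.011, 0.012, 0.021], [0.011, 0.138, 0.99, 1.067], [0.0, 0.0, 0.0, 1.0]]
```

View pics/scene0.png

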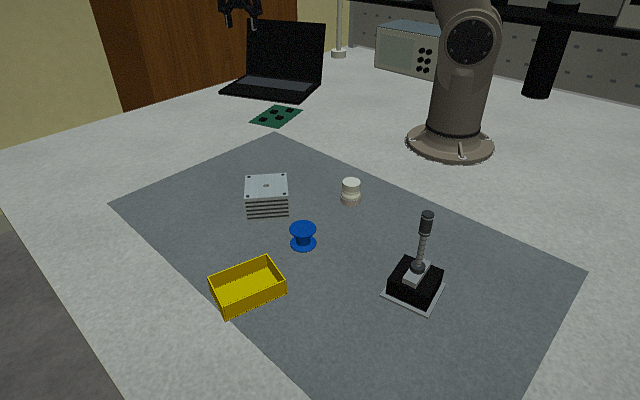

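View pics/top0.png

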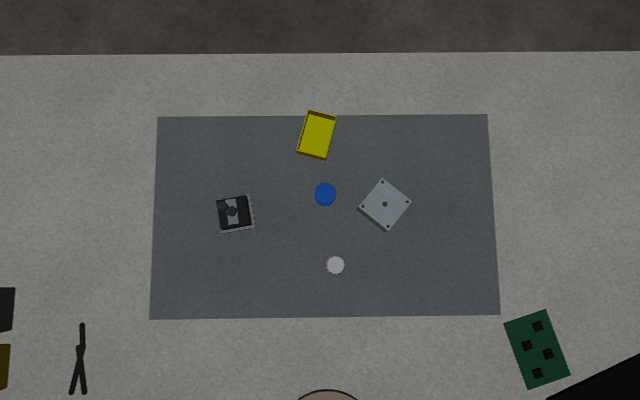

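The scene view shows the gauge at (427,250) in its rest and the housing at (266,190). In the top view the handle is at about (221,207) and the bore at (385,204). The tray, spool and jar lie between them.

Run:
```python
from h import *
for n in("top","scene"):
    c=dict(np.load(n+"0.npz")); P=pts(c); np.set_printoptions(suppress=True,precision=4)
    # table check
    print(n,"bench z",np.median(P[150:160,200:260,2]) if n=="top" else np.median(P[300:310,320:370,2]))
    Z=P[...,2]
    # housing top
    for nm,lo,hi,xr,yr in [("housing",.05,.07,(.3,.6),(-.3,-.0)),]:
        m=(Z>lo)&(Z<hi)&(P[...,0]>.2)&(P[...,0]<.8)&(P[...,1]>-.4)&(P[...,1]<.5)
        k,l,st,ce=cv2.connectedComponentsWithStats(m.astype(np.uint8))
        for i in range(1,k):
            if st[i,4]>60:
                q=P[l==i]; r=cv2.minAreaRect((q[:,:2]*1000).astype(np.float32)); print(nm,st[i],q.mean(0),np.median(q[:,2]),r)
    m=(Z>.1)&(P[...,0]>.3)&(P[...,0]<.8)&(P[...,1]>-.4)&(P[...,1]<.5)
    k,l,st,ce=cv2.connectedComponentsWithStats(m.astype(np.uint8))
    for i in range(1,k):
        if st[i,4]>5: q=P[l==i]; print("tall",st[i],q.mean(0),q[:,2].min(),q[:,2].max())
    for h,lo,hi in[("z>.15",.145,.2),("z .09-.14",.09,.14),("collar",.055,.075),("resttop",.036,.05)]:
        m=(Z>lo)&(Z<hi)&(P[...,1]>.1)&(P[...,1]<.35)&(P[...,0]>.35)&(P[...,0]<.65)
        q=P[m]
        if len(q): print(h,len(q),q.mean(0),q.min(0),q.max(0))
c=dict(np.load("top0.npz"))
im=c["pixels"][:,:,::-1]
a=cv2.resize(im[180:240,200:270],None,fx=8,fy=8,interpolation=cv2.INTER_NEAREST)
b=cv2.resize(im[170:240,345:425],None,fx=7,fy=7,interpolation=cv2.INTER_NEAREST)
cv2.imwrite("pics/a.png",a);cv2.imwrite("pics/b.png",b)
c=dict(np.load("scene0.npz"));im=c["pixels"][:,:,::-1]
cv2.imwrite("pics/c.png",cv2.resize(im[200:320,370:460],None,fx=5,fy=5,interpolation=cv2.INTER_NEAREST))
cv2.imwrite("pics/d.png",cv2.resize(im[160:225,230:300],None,fx=8,fy=8,interpolation=cv2.INTER_NEAREST))
```

```text
top bench z 0.00221870307390315
housing [ 358  178   55   53 1484] [ 0.5436 -0.1425  0.0612] 0.06128371920599007 ((544.44873046875, -142.86361694335938), (90.49409484863281, 90.8160400390625), 49.831607818603516)
housing [226 198  13  27 219] [0.5303 0.214  0.0558] 0.053715737851291134 ((531.4820556640625, 215.26483154296875), (59.81293869018555, 24.284603118896484), 7.369040489196777)
housing [328 256  17  18 230] [ 0.4048 -0.0253  0.0562] 0.05626604583714512 ((404.8127136230469, -25.078903198242188), (37.89258575439453, 37.52228546142578), 70.50372314453125)
tall [218 201  13  11  95] [0.5302 0.2135 0.1564] 0.10010512586805587 0.1708572877848894
z>.15 75 [0.5307 0.2143 0.1639] [0.5228 0.207  0.1456] [0.5408 0.2235 0.1709]
z .09-.14 17 [0.528  0.2116 0.1174] [0.5227 0.2061 0.0911] [0.5354 0.2171 0.1374]
collar 87 [0.5306 0.2133 0.0612] [0.5009 0.2005 0.0551] [0.5597 0.2272 0.0747]
resttop 552 [0.5287 0.2106 0.0413] [0.4927 0.1752 0.0362] [0.5713 0.254  0.0499]
scene bench z 0.0016560063542078174
housing [ 244  173   45   31 1211] [ 0.548  -0.1338  0.0595] 0.06021621625785484 ((542.5
[... 161 characters left out ...]
431296826 ((404.9880065917969, -21.513328552246094), (39.030982971191406, 38.10704803466797), 24.492334365844727)
housing [402 259  29  26 393] [0.5375 0.2212 0.0561] 0.05323150239829599 ((530.0805053710938, 219.0610809326172), (61.48436737060547, 23.86713218688965), 5.6591057777404785)
tall [418 210  16  40 405] [0.5344 0.2203 0.1438] 0.1005544030461909 0.16749502246783637
z>.15 218 [0.5342 0.2201 0.1591] [0.5216 0.2103 0.1452] [0.5401 0.2278 0.1675]
z .09-.14 192 [0.5342 0.2203 0.118 ] [0.5282 0.211  0.0902] [0.5397 0.2276 0.14  ]
collar 163 [0.5338 0.2201 0.0626] [0.5111 0.2073 0.0551] [0.542  0.2301 0.0745]
resttop 1082 [0.5363 0.2222 0.0408] [0.49   0.1787 0.0361] [0.5708 0.2589 0.0496]
```

View pics/a.png

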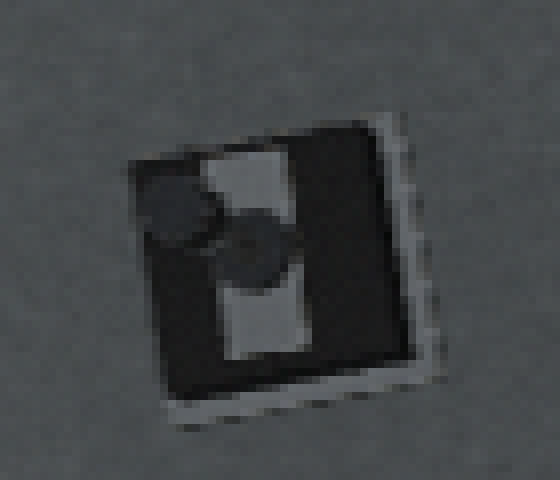

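View pics/b.png

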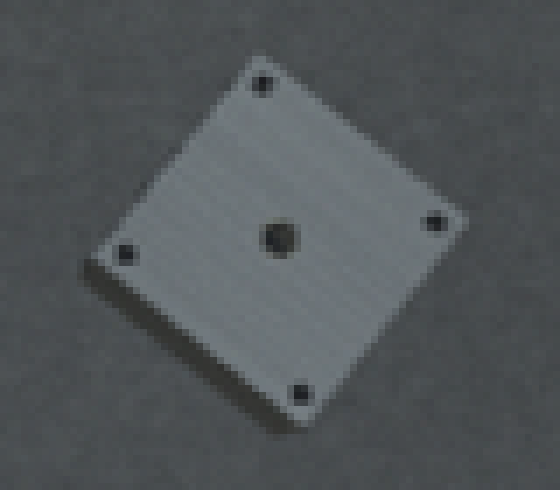

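View pics/c.png

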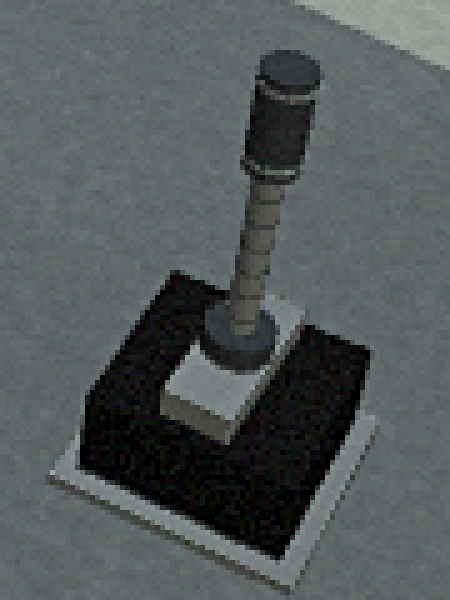

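View pics/d.png

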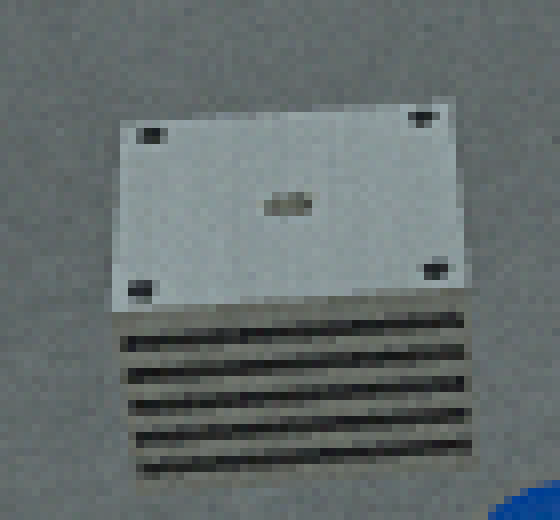

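Rest top is at 0.040 and the foot is 60x24 there. The housing top is at about 0.060 and measures 90x90, as it should. Next I refine the bore and gauge axes from both views.

Run:
```python
from h import *
np.set_printoptions(suppress=True,precision=4)
for n,(r0,r1,c0,c1) in {"top":(170,240,350,420),"scene":(165,210,238,296)}.items():
    c=dict(np.load(n+"0.npz")); P=pts(c); g=cv2.cvtColor(c["pixels"],cv2.COLOR_RGB2GRAY)
    hm=(abs(P[...,2]-.06)<.008)
    box=np.zeros_like(hm);box[r0:r1,c0:c1]=1
    hm=(hm&box).astype(np.uint8)
    cs,_=cv2.findContours(hm,cv2.RETR_EXTERNAL,cv2.CHAIN_APPROX_NONE)
    ct=max(cs,key=cv2.contourArea); hull=cv2.convexHull(ct); fm=cv2.fillConvexPoly(np.zeros_like(hm),hull,1)
    fm=cv2.erode(fm,np.ones((3,3),np.uint8))
    med=np.median(g[fm>0]); print(n,"med",med)
    dk=((g<med*0.82)&(fm>0)).astype(np.uint8)
    k,l,st,ce=cv2.connectedComponentsWithStats(dk)
    for i in range(1,k):
        if st[i,4]>=3:
            w=np.clip(med-g.astype(float),0,None)*(cv2.dilate((l==i).astype(np.uint8),np.ones((3,3))))*fm
            v,u=np.nonzero(w); ww=w[v,u]; uu=(u*ww).sum()/ww.sum();vv=(v*ww).sum()/ww.sum()
            print(st[i],round(uu,2),round(vv,2),ray(c,uu,vv,.06))
    # gauge: foot light mask
    m=(abs(P[...,2]-.052)<.006)&(P[...,1]>.15)&(P[...,1]<.28)&(abs(P[...,0]-.53)<.06)
    v,u=np.nonzero(m); q=np.array([ray(c,a,b,.052) for a,b in zip(u,v)])
    print("foot",cv2.minAreaRect((q[:,:2]*1000).astype(np.float32)))
    # handle slice
    m=(P[...,2]>.135)&(P[...,1]>.15)&(P[...,1]<.28)&(abs(P[...,0]-.53)<.06)
    v,u=np.nonzero(m); print("handle px",u.min(),u.max(),v.min(),v.max())
    if n=="top":
        mt=m&(abs(P[...,2]-.169)<.006); v,u=np.nonzero(mt); (a,b),r=cv2.minEnclosingCircle(np.stack([u,v],1).astype(np.float32)); print("htop",np.sort(P[mt][:,2])[[0,len(u)//2,-1]],a,b,r,ray(c,a,b,.168),ray(c,u.mean(),v.mean(),.168))
    else:
        for zz in (.16,.15,.14):
            mm=m&(abs(P[...,2]-zz)<.006);v,u=np.nonzero(mm);print(zz,P[mm].mean(0))
        mt=m&(P[...,2]>.150);v,u=np.nonzero(mt);print("top row px",v.min())
```

```text
top med 114.0
[381 180   3   4   8] 382.06 181.59 [ 0.5969 -0.1379  0.06  ]
[405 200   4   3   9] 406.83 201.38 [ 0.5492 -0.1946  0.06  ]
[382 202   6   5  22] 384.44 203.65 [ 0.5444 -0.1418  0.06  ]
[361 205   4   3  10] 362.53 205.81 [ 0.5399 -0.0903  0.06  ]
[386 225   4   3   9] 387.55 225.82 [ 0.4924 -0.1474  0.06  ]
foot ((530.1635131835938, 223.9935760498047), (60.33793640136719, 42.884300231933594), 8.476595878601074)
handle px 218 229 201 211
htop [0.1632 0.1667 0.1709] 221.86842346191406 205.23684692382812 4.325020790100098 [0.5312 0.2148 0.168 ] [0.5311 0.2152 0.168 ]
scene med 147.0
[281 174   4   2   6] 282.33 174.28 [ 0.4893 -0.1463  0.06  ]
[247 176   4   2   8] 248.46 176.46 [ 0.5456 -0.1938  0.06  ]
[263 184   6   3  15] 265.75 185.15 [ 0.5424 -0.1399  0.06  ]
[283 192   3   3   8] 283.97 193.24 [ 0.5366 -0.0896  0.06  ]
[246 195   3   3   8] 247.24 195.89 [ 0.5937 -0.1372  0.06  ]
[245 196  43   6 140] 266.39 198.61 [ 0.5735 -0.1014  0.06  ]
foot ((532.6157836914062, 219.58975219726562), (66.03884887695312, 25.288135528564453), 7.28607177734375)
handle px 419 433 210 233
0.16 [0.5352 0.2204 0.161 ]
0.15 [0.5361 0.221  0.1501]
0.14 [0.5362 0.2213 0.1403]
top row px 210
```

Request:
send_rows(commands=[{"translation":[-0.018,-0.034,0],"rot":[0,0,0],"grip":0.085},{"translation":[-0.018,-0.034,0],"rot":[0,0,0],"grip":0.085},{"translation":[-0.018,-0.034,0],"rot":[0,0,0],"grip":0.085},{"translation":[-0.018,-0.034,0],"rot":[0,0,0],"grip":0.085},{"translation":[-0.018,-0.034,0],"rot":[0,0,0],"grip":0.085}])

```text
t: 0.52
eef_pos: [0.3304, -0.5107, 0.2479]
tool_rot: [-0.0, 0.801, -0.598, -0.0]
contact_force: [0.7, -0.1, 0.6]
gripper_width: 0.992
```

Request:
send_rows(commands=[{"translation":[-0.018,-0.034,0],"rot":[0,0,0],"grip":0.085},{"translation":[-0.018,-0.034,0],"rot":[0,0,0],"grip":0.085},{"translation":[-0.018,-0.034,0],"rot":[0,0,0],"grip":0.085},{"translation":[-0.018,-0.034,0],"rot":[0,0,0],"grip":0.085},{"translation":[-0.018,-0.034,0],"rot":[0,0,0],"grip":0.085}])

```text
t: 0.93
eef_pos: [0.4677, -0.3761, 0.248]
tool_rot: [0.0, 0.801, -0.598, -0.0]
contact_force: [0.5, -0.4, -0.1]
gripper_width: 0.996
```

Request:
send_rows(commands=[{"translation":[-0.0366,-0.0153,0],"rot":[0,0,0],"grip":0.085},{"translation":[-0.0366,-0.0153,0],"rot":[0,0,0],"grip":0.085},{"translation":[-0.0366,-0.0153,0],"rot":[0,0,0],"grip":0.085},{"translation":[-0.0366,-0.0153,0],"rot":[0,0,0],"grip":0.085},{"translation":[-0.0366,-0.0153,0],"rot":[0,0,0],"grip":0.085}])

```text
t: 1.35
eef_pos: [0.4877, -0.1786, 0.2481]
tool_rot: [0.0, 0.801, -0.598, -0.0]
contact_force: [1.2, -0.2, 0.1]
gripper_width: 0.998
```

Request:
send_rows(commands=[{"translation":[-0.0366,-0.0153,0],"rot":[0,0,0],"grip":0.085},{"translation":[-0.0366,-0.0153,0],"rot":[0,0,0],"grip":0.085},{"translation":[-0.0366,-0.0153,0],"rot":[0,0,0],"grip":0.085},{"translation":[-0.0366,-0.0153,0],"rot":[0,0,0],"grip":0.085},{"translation":[-0.0366,-0.0153,0],"rot":[0,0,0],"grip":0.085}])

```text
t: 1.77
eef_pos: [0.5089, 0.0185, 0.2482]
tool_rot: [0.0, 0.801, -0.598, 0.0]
contact_force: [0.6, -0.3, 0.5]
gripper_width: 0.997
```

Request:
send_rows(commands=[{"translation":[-0.0366,-0.0153,0],"rot":[0,0,0],"grip":0.085},{"translation":[-0.0366,-0.0153,0],"rot":[0,0,0],"grip":0.085},{"translation":[-0.0366,-0.0153,0],"rot":[0,0,0],"grip":0.085},{"translation":[-0.0366,-0.0153,0],"rot":[0,0,0],"grip":0.085},{"translation":[-0.0366,-0.0153,0],"rot":[0,0,0],"grip":0.085}])

```text
t: 2.18
eef_pos: [0.5303, 0.2156, 0.248]
tool_rot: [0.0, 0.801, -0.598, -0.0]
contact_force: [0.2, -0.5, 0.6]
gripper_width: 0.994
```

Request:
send_rows(commands=[{"translation":[0,0,0.025],"rot":[0,0,0],"grip":0.085},{"translation":[0,0,0.025],"rot":[0,0,0],"grip":0.085},{"translation":[0,0,0.025],"rot":[0,0,0],"grip":0.085},{"translation":[0,0,0.015],"rot":[0,0,0],"grip":0.085},{"translation":[0,0,0.011],"rot":[0,0,0],"grip":0.085}])

```text
t: 2.6
eef_pos: [0.5294, 0.2134, 0.145]
tool_rot: [0.001, 0.802, -0.598, -0.001]
contact_force: [-0.5, 0.3, 0.1]
gripper_width: 0.999
```

Run:
```python
from h import *
c=snap("scene"); save(c,"s1"); cv2.imwrite("pics/s1c.png",cv2.resize(c["pixels"][150:320,340:500,::-1],None,fx=3.5,fy=3.5))
```

```text
(no output)
```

View pics/s1c.png

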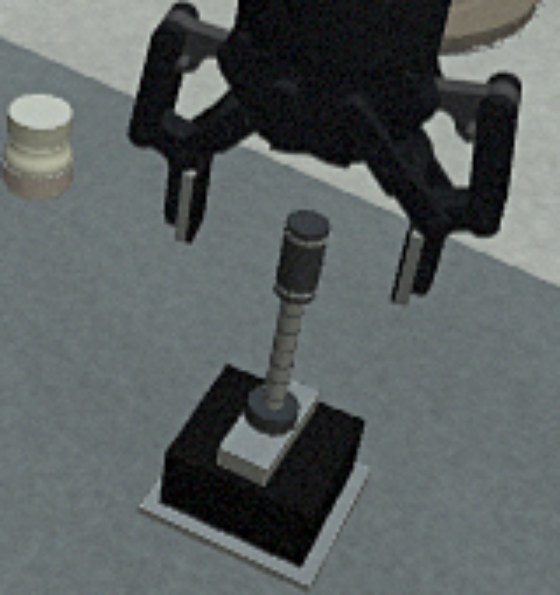

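The handle (crop 303,255) stands midway between the open pads, with nothing touching it. I'll close the gripper now.

Request:
send_rows(commands=[{"translation":[0,0,0],"rot":[0,0,0],"grip":0.03},{"translation":[0,0,0],"rot":[0,0,0],"grip":0.022},{"translation":[0,0,0],"rot":[0,0,0],"grip":0.01},{"translation":[0,0,0],"rot":[0,0,0],"grip":0.01},{"translation":[0,0,0],"rot":[0,0,0],"grip":0.01}], force=60)

```text
t: 3.07
eef_pos: [0.5311, 0.2141, 0.1483]
tool_rot: [-0.001, 0.801, -0.598, 0.0]
contact_force: [0.5, 0.6, -0.3]
gripper_width: 0.293
```

Request:
send_rows(commands=[{"translation":[0,0,0],"rot":[0,0,0],"grip":0.01},{"translation":[0,0,0],"rot":[0,0,0],"grip":0.01},{"translation":[0,0,0],"rot":[0,0,0],"grip":0.01},{"translation":[0,0,0],"rot":[0,0,0],"grip":0.01},{"translation":[0,0,0],"rot":[0,0,0],"grip":0.01}])

```text
t: 3.48
eef_pos: [0.5309, 0.2142, 0.1477]
tool_rot: [-0.0, 0.801, -0.598, 0.0]
contact_force: [-0.3, 0.6, 3.2]
gripper_width: 0.192
```

Request:
send_rows(commands=[{"translation":[0,0,-0.008],"rot":[0,0,0],"grip":0.01},{"translation":[0,0,-0.016],"rot":[0,0,0],"grip":0.01},{"translation":[0,0,-0.02],"rot":[0,0,0],"grip":0.01},{"translation":[0,0,-0.02],"rot":[0,0,0],"grip":0.01},{"translation":[0,0,-0.016],"rot":[0,0,0],"grip":0.01}])

```text
t: 3.9
eef_pos: [0.5302, 0.2137, 0.2284]
tool_rot: [0.0, 0.802, -0.598, -0.0]
contact_force: [0.3, 0.2, -1.5]
gripper_width: 0.196
```

Run:
```python
from h import *
c=snap("scene"); save(c,"s2"); cv2.imwrite("pics/s2c.png",cv2.resize(c["pixels"][120:320,340:500,::-1],None,fx=3,fy=3))
```

```text
(no output)
```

View pics/s2c.png

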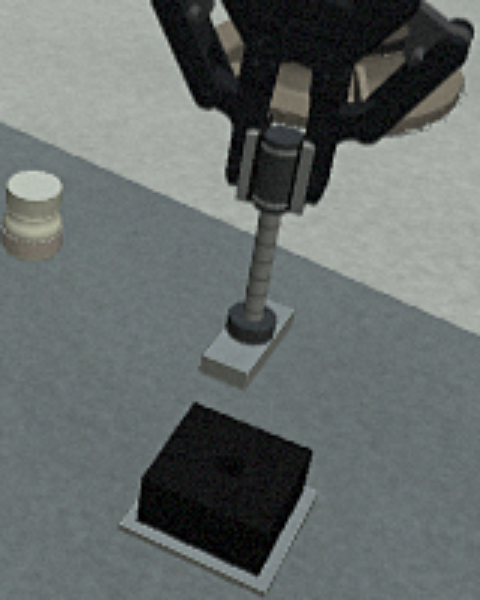

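Request:
send_rows(commands=[{"translation":[0.015,0.0038,0],"rot":[0,0,0],"grip":0.01},{"translation":[0.025,0.0064,0],"rot":[0,0,0],"grip":0.01},{"translation":[0.03,0.0077,0],"rot":[0,0,0],"grip":0.01},{"translation":[0.03,0.0077,0],"rot":[0,0,0],"grip":0.01},{"translation":[0.03,0.0077,0],"rot":[0,0,0],"grip":0.01}])

```text
t: 4.37
eef_pos: [0.5348, 0.0783, 0.2266]
tool_rot: [0.001, 0.802, -0.598, -0.001]
contact_force: [0.0, -0.7, -1.4]
gripper_width: 0.195
```

Request:
send_rows(commands=[{"translation":[0.03,0.0077,0],"rot":[0,0,0],"grip":0.01},{"translation":[0.03,0.0077,0],"rot":[0,0,0],"grip":0.01},{"translation":[0.03,0.0077,0],"rot":[0,0,0],"grip":0.01},{"translation":[0.03,0.0077,0],"rot":[0,0,0],"grip":0.01},{"translation":[0.02,0.0051,0],"rot":[0,0,0],"grip":0.01}])

```text
t: 4.78
eef_pos: [0.54, -0.0684, 0.2265]
tool_rot: [0.001, 0.801, -0.599, -0.0]
contact_force: [-0.0, -0.8, -2.0]
gripper_width: 0.192
```

Request:
send_rows(commands=[{"translation":[0.025,0.0064,0],"rot":[0,0,0],"grip":0.01},{"translation":[0.02,0.0051,0],"rot":[0,0,0],"grip":0.01},{"translation":[0.015,0.0039,0],"rot":[0,0,0],"grip":0.01},{"translation":[0.01,0.0026,0],"rot":[0,0,0],"grip":0.01},{"translation":[0.0046,0.0012,0],"rot":[0,0,0],"grip":0.01}])

```text
t: 5.2
eef_pos: [0.5432, -0.1433, 0.2266]
tool_rot: [0.001, 0.801, -0.599, -0.001]
contact_force: [0.0, 0.0, -2.1]
gripper_width: 0.192
```

Request:
send_rows(commands=[{"translation":[0,0,0],"rot":[0,0,0],"grip":0.01},{"translation":[0,0,0],"rot":[0,0,0],"grip":0.01},{"translation":[0,0,0],"rot":[0,0,0],"grip":0.01},{"translation":[0,0,0],"rot":[0,0,0],"grip":0.01},{"translation":[0,0,0],"rot":[0,0,0],"grip":0.01}])

```text
t: 5.62
eef_pos: [0.544, -0.1405, 0.2273]
tool_rot: [-0.0, 0.802, -0.597, -0.0]
contact_force: [0.4, 0.3, -2.0]
gripper_width: 0.192
```

Run:
```python
from h import *
for n in("scene","top"):
    c=snap(n); np.savez(n+"3.npz",**c)
    s=(slice(90,230),slice(200,330)) if n=="scene" else (slice(150,250),slice(330,440))
    cv2.imwrite("pics/%s3c.png"%n,cv2.resize(c["pixels"][s][:,:,::-1],None,fx=4,fy=4,interpolation=cv2.INTER_NEAREST))
```

```text
(no output)
```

View pics/scene3c.png

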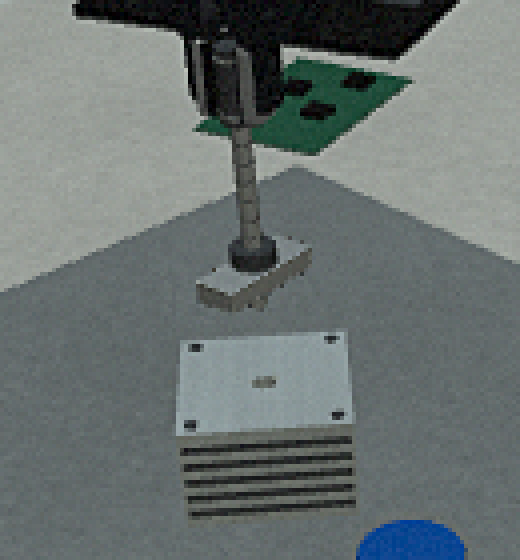

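View pics/top3c.png

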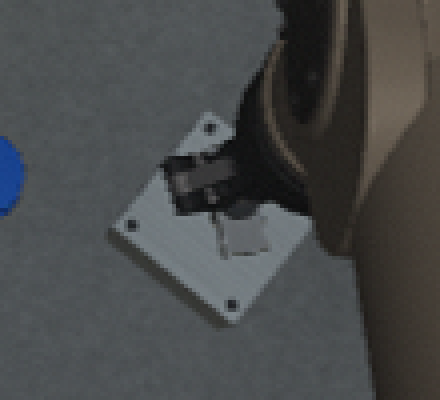

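The gauge is held upright. In the scene view the tip is at about px (265,166) and the bore at (266,185). I'll lower to about 10 mm above the mouth and compare the two there.

Request:
send_rows(commands=[{"translation":[0,0,0.013],"rot":[0,0,0],"grip":0.01},{"translation":[0,0,0.013],"rot":[0,0,0],"grip":0.01},{"translation":[0,0,0.008],"rot":[0,0,0],"grip":0.01},{"translation":[0,0,0.004],"rot":[0,0,0],"grip":0.01},{"translation":[0,0,0.002],"rot":[0,0,0],"grip":0.01}])

```text
t: 6.13
eef_pos: [0.5437, -0.1414, 0.1867]
tool_rot: [0.0, 0.802, -0.598, -0.001]
contact_force: [-0.0, 0.1, -0.6]
gripper_width: 0.194
```

Request:
send_rows(commands=[{"translation":[0,0,0],"rot":[0,0,0],"grip":0.01},{"translation":[0,0,0],"rot":[0,0,0],"grip":0.01},{"translation":[0,0,0],"rot":[0,0,0],"grip":0.01},{"translation":[0,0,0],"rot":[0,0,0],"grip":0.01},{"translation":[0,0,0],"rot":[0,0,0],"grip":0.01}])

```text
t: 6.55
eef_pos: [0.5442, -0.1416, 0.1877]
tool_rot: [-0.0, 0.801, -0.598, 0.0]
contact_force: [0.1, 0.1, -1.0]
gripper_width: 0.193
```

Run:
```python
from h import *
print(np.round(get_obs()["eef_pos"],4))
for n in("scene","top"):
    c=snap(n); np.savez(n+"4.npz",**c)
    print(np.round(get_obs()["eef_pos"],4))
    s=(slice(125,210),slice(225,310)) if n=="scene" else (slice(170,240),slice(345,425))
    cv2.imwrite("pics/%s4c.png"%n,cv2.resize(c["pixels"][s][:,:,::-1],None,fx=7,fy=7,interpolation=cv2.INTER_NEAREST))
```

```text
[ 0.5442 -0.1416  0.1877]
[ 0.5441 -0.1416  0.1877]
[ 0.5441 -0.1416  0.1876]
```

View pics/scene4c.png

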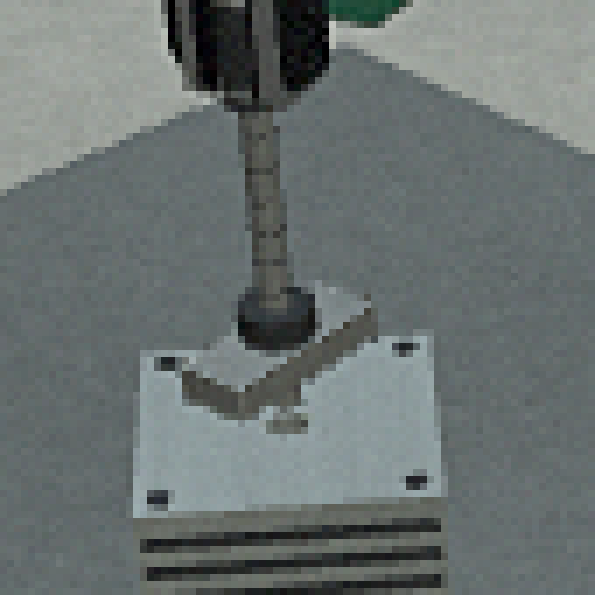

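View pics/top4c.png

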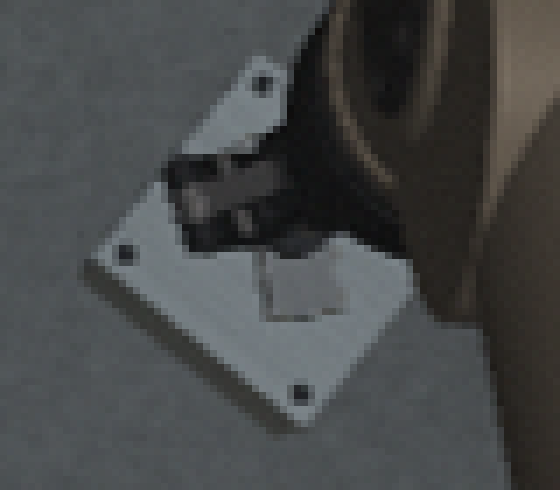

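Run:
```python
from h import *
np.set_printoptions(suppress=True,precision=4)
c=dict(np.load("top4.npz")); g=cv2.cvtColor(c["pixels"],cv2.COLOR_RGB2GRAY)
print(g[203:220,378:400])
e=ray(c,388.1,214.5,.092); print("foot end",e)
a=np.radians(7.4)
for s in(1,-1):print(e[:2]+.03*np.array([np.cos(a),s*np.sin(a)]))
c=dict(np.load("scene4.npz")); g=cv2.cvtColor(c["pixels"],cv2.COLOR_RGB2GRAY)
print(g[178:190,258:276])
def proj(c,p):
    T=np.array(c["extrinsics"]);K=c["mtx"];q=T[:3,:3].T@(np.array(p)-T[:3,3]);return K[0,0]*q[0]/-q[2]+K[0,2],K[1,1]*-q[1]/-q[2]+K[1,2]
for p in[(.5424,-.14,.06),(.5424,-.14,.07),(.5424,-.14,.08),(.5424,-.14,.102),(.5424,-.14,.167)]: print(p,np.round(proj(c,p),2))
```

```text
[[ 17  38  47  32  19  20  19  24  34  40  45  44  39  30  48  78  72  31
   16  16  17  16]
 [ 18  17  19  21  20  26  33  39  44  43  41  43  40  69 110 126 125  99
   48  23  17  14]
 [ 52  66  57  55  62  49  31  36  41  37  42  44  60  90 106 115 122 120
  126 103  48  25]
 [128 125 127  92  73 110  84  34  32  34  53  89 108 105 100 109 116 119
  119 121 125 115]
 [120 123 125  92  77 108 106 105 105 107 106 101 102 102 106 116 119 119
  119 119 118 121]
 [120 121 123  99  91 111 102 101 102 101 102 102 100 102 111 120 120 119
  117 117 120 120]
 [118 117 121 106  88  96 101 102 100 103 101 101 100 101 107 116 120 120
  121 119 118 120]
 [121 118 120 104  76  87 104 101  98 101 102 102  99 100 101 112 118 118
  120 120 120 116]
 [121 123 120 110  81  79 104 101 100  98 102 101 101 101 102 103 114 121
  118 121 120 117]
 [122 121 122 126  88  69 103 100 100 100 101 101  99 100 101 100 112 123
  121 117 118 122]
 [121 122 121 125  94  77 103 103 101  99  99 100  99  97 100 104 114 123
  122 119 116 119]
 [120 122 124 123  97  89 109 102 101  98  98 106 105  80  78  93 108 119
  1
[... 945 characters left out ...]
 125 167 141  97 124 161 159 155 150 149 151 155 143 147]
 [ 90  86  96 101 160 162 121 131 115  97 128 151 152 151 152 150 148 147]
 [163 132 158 155 152 112  88 101  95  86  65 150 151 148 149 149 148 150]
 [153 151 150 150 161 113  99 101 106  96 116 158 154 142 150 150 149 147]
 [151 146 147 151 149 155 154 141 160 156 154 157 150 147 153 151 148 152]
 [151 149 151 148 150 153 154 151 156 154 151 154 154 153 152 146 151 147]
 [150 148 149 156 148 150 148 152 152 147 154 154 151 150 148 150 147 146]]
(0.5424, -0.14, 0.06) [265.7  185.13]
(0.5424, -0.14, 0.07) [265.31 181.14]
(0.5424, -0.14, 0.08) [264.93 177.09]
(0.5424, -0.14, 0.102) [264.05 167.98]
(0.5424, -0.14, 0.167) [261.3  139.33]
```

Tip and bore line up laterally within about 0.3 px, and the top view agrees with the TCP within about 1 mm. I'll go in slowly, watching the force.

Request:
send_rows(commands=[{"translation":[0,0,0.002],"rot":[0,0,0],"grip":0.01},{"translation":[0,0,0.002],"rot":[0,0,0],"grip":0.01},{"translation":[0,0,0.001],"rot":[0,0,0],"grip":0.01},{"translation":[0,0,0.001],"rot":[0,0,0],"grip":0.01},{"translation":[0,0,0.001],"rot":[0,0,0],"grip":0.01}])

```text
t: 7.07
eef_pos: [0.5439, -0.1416, 0.1801]
tool_rot: [0.0, 0.801, -0.598, -0.0]
contact_force: [0.7, 0.7, -2.3]
gripper_width: 0.193
```

Request:
send_rows(commands=[{"translation":[0,0,0.001],"rot":[0,0,0],"grip":0.01},{"translation":[0,0,0.001],"rot":[0,0,0],"grip":0.01},{"translation":[0,0,0.001],"rot":[0,0,0],"grip":0.01},{"translation":[0,0,0.0005],"rot":[0,0,0],"grip":0.01},{"translation":[0,0,0.0005],"rot":[0,0,0],"grip":0.01}])

```text
t: 7.48
eef_pos: [0.544, -0.1416, 0.1762]
tool_rot: [0.0, 0.801, -0.598, 0.0]
contact_force: [0.3, 0.2, -1.8]
gripper_width: 0.194
```

Request:
send_rows(commands=[{"translation":[0,0,0.0005],"rot":[0,0,0],"grip":0.01},{"translation":[0,0,0.0005],"rot":[0,0,0],"grip":0.01},{"translation":[0,0,0.0005],"rot":[0,0,0],"grip":0.01},{"translation":[0,0,0.0005],"rot":[0,0,0],"grip":0.01},{"translation":[0,0,0.0005],"rot":[0,0,0],"grip":0.01}])

```text
t: 7.9
eef_pos: [0.544, -0.1416, 0.1738]
tool_rot: [0.0, 0.802, -0.598, 0.0]
contact_force: [-0.2, -0.2, -1.2]
gripper_width: 0.195
```

Request:
send_rows(commands=[{"translation":[0,0,0.0005],"rot":[0,0,0],"grip":0.01},{"translation":[0,0,0.0005],"rot":[0,0,0],"grip":0.01},{"translation":[0,0,0.0005],"rot":[0,0,0],"grip":0.01},{"translation":[0,0,0.0005],"rot":[0,0,0],"grip":0.01},{"translation":[0,0,0.0005],"rot":[0,0,0],"grip":0.01}])

```text
t: 8.32
eef_pos: [0.544, -0.1416, 0.1713]
tool_rot: [0.0, 0.801, -0.598, 0.0]
contact_force: [0.1, 1.0, -1.6]
gripper_width: 0.194
```

Run:
```python
from h import *
c=snap("scene"); cv2.imwrite("pics/s5c.png",cv2.resize(c["pixels"][125:210,225:310,::-1],None,fx=7,fy=7,interpolation=cv2.INTER_NEAREST))
```

```text
(no output)
```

View pics/s5c.png

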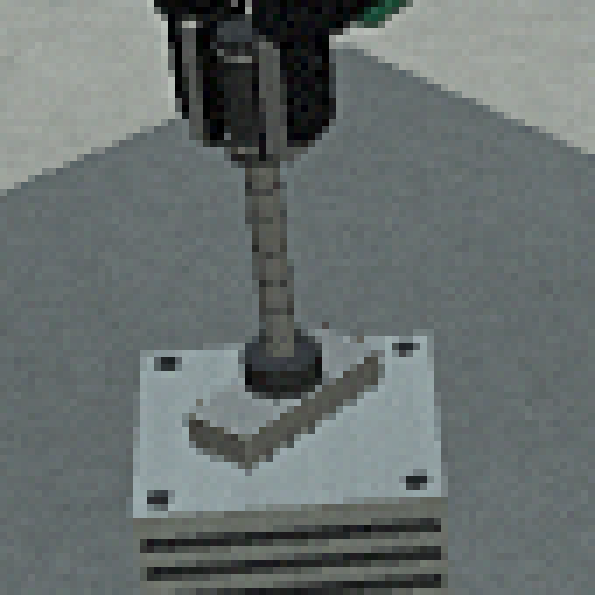

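The foot hovers just above the housing with the tip below the mouth, and the wrist feels only the gauge's weight, so the rod is in the bore. I'll go on.

Request:
send_rows(commands=[{"translation":[0,0,0.0005],"rot":[0,0,0],"grip":0.01},{"translation":[0,0,0.0005],"rot":[0,0,0],"grip":0.01},{"translation":[0,0,0.0005],"rot":[0,0,0],"grip":0.01},{"translation":[0,0,0.0005],"rot":[0,0,0],"grip":0.01},{"translation":[0,0,0.0005],"rot":[0,0,0],"grip":0.01}])

```text
t: 8.78
eef_pos: [0.544, -0.1416, 0.1688]
tool_rot: [-0.0, 0.801, -0.598, 0.0]
contact_force: [-0.4, -0.6, -0.6]
gripper_width: 0.193
```

Request:
send_rows(commands=[{"translation":[0,0,0.0005],"rot":[0,0,0],"grip":0.01},{"translation":[0,0,0.0005],"rot":[0,0,0],"grip":0.01},{"translation":[0,0,0.0005],"rot":[0,0,0],"grip":0.01},{"translation":[0,0,0.0005],"rot":[0,0,0],"grip":0.01},{"translation":[0,0,0.0005],"rot":[0,0,0],"grip":0.01}])

```text
t: 9.2
eef_pos: [0.5441, -0.1415, 0.1667]
tool_rot: [-0.0, 0.802, -0.598, 0.0]
contact_force: [-1.8, -0.3, 3.4]
gripper_width: 0.194
```

Request:
send_rows(commands=[{"translation":[0,0,0.0005],"rot":[0,0,0],"grip":0.01},{"translation":[0,0,0.0005],"rot":[0,0,0],"grip":0.01},{"translation":[0,0,0.0005],"rot":[0,0,0],"grip":0.01},{"translation":[0,0,0.0005],"rot":[0,0,0],"grip":0.01},{"translation":[0,0,0.0005],"rot":[0,0,0],"grip":0.01}])

```text
t: 9.62
eef_pos: [0.5441, -0.1416, 0.1638]
tool_rot: [-0.0, 0.802, -0.598, 0.0]
contact_force: [-1.3, 0.2, 5.0]
gripper_width: 0.198
```

The foot landed at about TCP z 0.168 and the rod is now sliding at about 4–6 N. The bore is at least 22 mm deep, so about 6 mm more is safe. After that I'll creep.

Request:
send_rows(commands=[{"translation":[0,0,0.0005],"rot":[0,0,0],"grip":0.01},{"translation":[0,0,0.0005],"rot":[0,0,0],"grip":0.01},{"translation":[0,0,0.0005],"rot":[0,0,0],"grip":0.01},{"translation":[0,0,0.0005],"rot":[0,0,0],"grip":0.01},{"translation":[0,0,0.0005],"rot":[0,0,0],"grip":0.01}])

```text
t: 10.03
eef_pos: [0.5441, -0.1416, 0.1613]
tool_rot: [-0.0, 0.802, -0.598, 0.0]
contact_force: [-1.1, 0.3, 4.4]
gripper_width: 0.193
```

Request:
send_rows(commands=[{"translation":[0,0,0.0005],"rot":[0,0,0],"grip":0.01},{"translation":[0,0,0.0005],"rot":[0,0,0],"grip":0.01},{"translation":[0,0,0.0005],"rot":[0,0,0],"grip":0.01},{"translation":[0,0,0.0005],"rot":[0,0,0],"grip":0.01},{"translation":[0,0,0.0004],"rot":[0,0,0],"grip":0.01}])

```text
t: 10.45
eef_pos: [0.544, -0.1415, 0.1589]
tool_rot: [-0.0, 0.801, -0.598, 0.0]
contact_force: [-1.6, 0.7, 5.1]
gripper_width: 0.197
```

Request:
send_rows(commands=[{"translation":[0,0,0.0001],"rot":[0,0,0],"grip":0.01},{"translation":[0,0,0.0001],"rot":[0,0,0],"grip":0.01},{"translation":[0,0,0.0001],"rot":[0,0,0],"grip":0.01},{"translation":[0,0,0.0001],"rot":[0,0,0],"grip":0.01},{"translation":[0,0,0.0001],"rot":[0,0,0],"grip":0.01}])

```text
t: 10.87
eef_pos: [0.544, -0.1415, 0.1585]
tool_rot: [-0.0, 0.801, -0.598, 0.0]
contact_force: [-0.2, 0.7, 5.7]
gripper_width: 0.195
```

Run:
```python
from h import *
o=get_obs(); print(o["t"],np.round(o["eef_pos"],5),np.round(o["contact_force"],2),np.round(o["torque"],2))
c=snap("scene"); cv2.imwrite("pics/s6c.png",cv2.resize(c["pixels"][125:210,225:310,::-1],None,fx=7,fy=7,interpolation=cv2.INTER_NEAREST))
```

```text
10.8667 [ 0.54403 -0.14153  0.15845] [-0.2   0.7   5.69] [ 0.09  0.17 -0.03]
```

View pics/s6c.png

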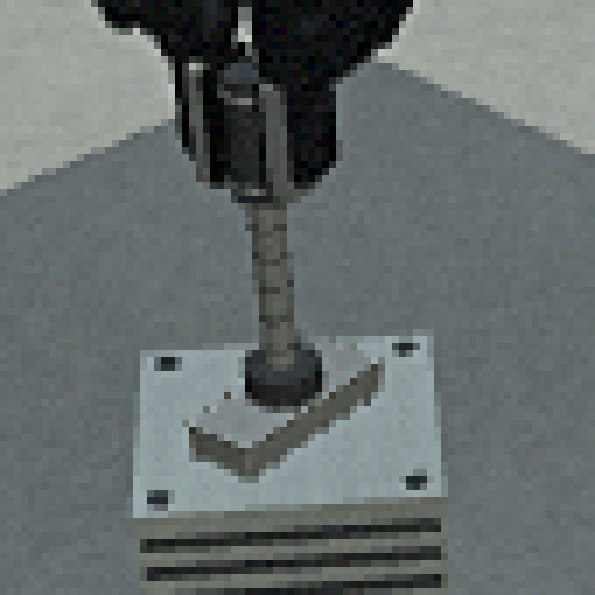

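The foot sits on the housing and the rod is sliding through it. I'm now creeping for the bottom.

Request:
send_rows(commands=[{"translation":[0,0,0.00012],"rot":[0,0,0],"grip":0.01},{"translation":[0,0,0.00012],"rot":[0,0,0],"grip":0.01},{"translation":[0,0,0.00012],"rot":[0,0,0],"grip":0.01},{"translation":[0,0,0.00012],"rot":[0,0,0],"grip":0.01},{"translation":[0,0,0.00012],"rot":[0,0,0],"grip":0.01}])

```text
t: 11.33
eef_pos: [0.544, -0.1416, 0.1578]
tool_rot: [-0.0, 0.801, -0.598, 0.0]
contact_force: [-0.8, 1.1, 3.8]
gripper_width: 0.192
```

Request:
send_rows(commands=[{"translation":[0,0,0.00012],"rot":[0,0,0],"grip":0.01},{"translation":[0,0,0.00012],"rot":[0,0,0],"grip":0.01},{"translation":[0,0,0.00012],"rot":[0,0,0],"grip":0.01},{"translation":[0,0,0.00012],"rot":[0,0,0],"grip":0.01},{"translation":[0,0,0.00012],"rot":[0,0,0],"grip":0.01}])

```text
t: 11.75
eef_pos: [0.544, -0.1416, 0.1572]
tool_rot: [-0.0, 0.801, -0.598, 0.0]
contact_force: [-0.4, 0.4, 5.2]
gripper_width: 0.191
```

Request:
send_rows(commands=[{"translation":[0,0,0.00012],"rot":[0,0,0],"grip":0.01},{"translation":[0,0,0.00012],"rot":[0,0,0],"grip":0.01},{"translation":[0,0,0.00012],"rot":[0,0,0],"grip":0.01},{"translation":[0,0,0.00012],"rot":[0,0,0],"grip":0.01},{"translation":[0,0,0.00012],"rot":[0,0,0],"grip":0.01}])

```text
t: 12.17
eef_pos: [0.544, -0.1416, 0.1566]
tool_rot: [-0.0, 0.801, -0.598, 0.0]
contact_force: [-0.9, 0.2, 3.2]
gripper_width: 0.198
```

Request:
send_rows(commands=[{"translation":[0,0,0.00012],"rot":[0,0,0],"grip":0.01},{"translation":[0,0,0.00012],"rot":[0,0,0],"grip":0.01},{"translation":[0,0,0.00012],"rot":[0,0,0],"grip":0.01},{"translation":[0,0,0.00012],"rot":[0,0,0],"grip":0.01},{"translation":[0,0,0.00012],"rot":[0,0,0],"grip":0.01}])

```text
t: 12.58
eef_pos: [0.544, -0.1416, 0.156]
tool_rot: [-0.0, 0.801, -0.598, 0.0]
contact_force: [-0.1, 0.6, 4.7]
gripper_width: 0.193
```

Request:
send_rows(commands=[{"translation":[0,0,0.00012],"rot":[0,0,0],"grip":0.01},{"translation":[0,0,0.00012],"rot":[0,0,0],"grip":0.01},{"translation":[0,0,0.00012],"rot":[0,0,0],"grip":0.01},{"translation":[0,0,0.00012],"rot":[0,0,0],"grip":0.01},{"translation":[0,0,0.00012],"rot":[0,0,0],"grip":0.01}])

```text
t: 13.0
eef_pos: [0.544, -0.1416, 0.1554]
tool_rot: [-0.0, 0.802, -0.598, 0.0]
contact_force: [0.4, 0.8, 4.0]
gripper_width: 0.193
```

Request:
send_rows(commands=[{"translation":[0,0,0.00012],"rot":[0,0,0],"grip":0.01},{"translation":[0,0,0.00012],"rot":[0,0,0],"grip":0.01},{"translation":[0,0,0.00012],"rot":[0,0,0],"grip":0.01},{"translation":[0,0,0.00012],"rot":[0,0,0],"grip":0.01},{"translation":[0,0,0.00012],"rot":[0,0,0],"grip":0.01}])

```text
t: 13.42
eef_pos: [0.544, -0.1416, 0.1548]
tool_rot: [-0.0, 0.802, -0.598, 0.0]
contact_force: [0.1, 1.5, 4.2]
gripper_width: 0.193
```

Request:
send_rows(commands=[{"translation":[0,0,0.00012],"rot":[0,0,0],"grip":0.01},{"translation":[0,0,0.00012],"rot":[0,0,0],"grip":0.01},{"translation":[0,0,0.00012],"rot":[0,0,0],"grip":0.01},{"translation":[0,0,0.00012],"rot":[0,0,0],"grip":0.01},{"translation":[0,0,0.00012],"rot":[0,0,0],"grip":0.01}])

```text
t: 13.83
eef_pos: [0.544, -0.1416, 0.1542]
tool_rot: [-0.0, 0.801, -0.598, 0.0]
contact_force: [-0.2, 0.6, 4.0]
gripper_width: 0.194
```

Request:
send_rows(commands=[{"translation":[0,0,0.00012],"rot":[0,0,0],"grip":0.01},{"translation":[0,0,0.00012],"rot":[0,0,0],"grip":0.01},{"translation":[0,0,0.00012],"rot":[0,0,0],"grip":0.01},{"translation":[0,0,0.00012],"rot":[0,0,0],"grip":0.01},{"translation":[0,0,0.00012],"rot":[0,0,0],"grip":0.01}])

```text
t: 14.25
eef_pos: [0.544, -0.1416, 0.1536]
tool_rot: [0.0, 0.801, -0.598, -0.0]
contact_force: [-0.1, 1.8, 4.9]
gripper_width: 0.191
```

Request:
send_rows(commands=[{"translation":[0,0,0.00012],"rot":[0,0,0],"grip":0.01},{"translation":[0,0,0.00012],"rot":[0,0,0],"grip":0.01},{"translation":[0,0,0.00012],"rot":[0,0,0],"grip":0.01},{"translation":[0,0,0.00012],"rot":[0,0,0],"grip":0.01},{"translation":[0,0,0.00012],"rot":[0,0,0],"grip":0.01}])

```text
t: 14.67
eef_pos: [0.544, -0.1416, 0.153]
tool_rot: [0.0, 0.801, -0.598, -0.0]
contact_force: [-0.5, 0.4, 4.6]
gripper_width: 0.196
```

Request:
send_rows(commands=[{"translation":[0,0,0.00012],"rot":[0,0,0],"grip":0.01},{"translation":[0,0,0.00012],"rot":[0,0,0],"grip":0.01},{"translation":[0,0,0.00012],"rot":[0,0,0],"grip":0.01},{"translation":[0,0,0.00012],"rot":[0,0,0],"grip":0.01},{"translation":[0,0,0.00012],"rot":[0,0,0],"grip":0.01}])

```text
t: 15.08
eef_pos: [0.544, -0.1416, 0.1524]
tool_rot: [-0.0, 0.801, -0.598, 0.0]
contact_force: [-0.6, 2.3, 3.7]
gripper_width: 0.188
```

Request:
send_rows(commands=[{"translation":[0,0,0.00012],"rot":[0,0,0],"grip":0.01},{"translation":[0,0,0.00012],"rot":[0,0,0],"grip":0.01},{"translation":[0,0,0.00012],"rot":[0,0,0],"grip":0.01},{"translation":[0,0,0.00012],"rot":[0,0,0],"grip":0.01},{"translation":[0,0,0.00012],"rot":[0,0,0],"grip":0.01}])

```text
t: 15.5
eef_pos: [0.5439, -0.1416, 0.1518]
tool_rot: [0.0, 0.801, -0.598, -0.0]
contact_force: [-0.6, 1.9, 4.3]
gripper_width: 0.193
```

Request:
send_rows(commands=[{"translation":[0,0,0.00012],"rot":[0,0,0],"grip":0.01},{"translation":[0,0,0.00012],"rot":[0,0,0],"grip":0.01},{"translation":[0,0,0.00012],"rot":[0,0,0],"grip":0.01},{"translation":[0,0,0.00012],"rot":[0,0,0],"grip":0.01},{"translation":[0,0,0.00012],"rot":[0,0,0],"grip":0.01}])

```text
t: 15.92
eef_pos: [0.544, -0.1415, 0.1512]
tool_rot: [-0.0, 0.802, -0.598, 0.0]
contact_force: [0.0, 1.1, 4.4]
gripper_width: 0.198
```

Request:
send_rows(commands=[{"translation":[0,0,0.00012],"rot":[0,0,0],"grip":0.01},{"translation":[0,0,0.00012],"rot":[0,0,0],"grip":0.01},{"translation":[0,0,0.00012],"rot":[0,0,0],"grip":0.01},{"translation":[0,0,0.00012],"rot":[0,0,0],"grip":0.01},{"translation":[0,0,0.00012],"rot":[0,0,0],"grip":0.01}])

```text
t: 16.33
eef_pos: [0.5439, -0.1416, 0.1506]
tool_rot: [-0.0, 0.801, -0.598, 0.0]
contact_force: [-0.5, 1.3, 4.2]
gripper_width: 0.189
```

Request:
send_rows(commands=[{"translation":[0,0,0.00012],"rot":[0,0,0],"grip":0.01},{"translation":[0,0,0.00012],"rot":[0,0,0],"grip":0.01},{"translation":[0,0,0.00012],"rot":[0,0,0],"grip":0.01},{"translation":[0,0,0.00012],"rot":[0,0,0],"grip":0.01},{"translation":[0,0,0.00012],"rot":[0,0,0],"grip":0.01}])

```text
t: 16.75
eef_pos: [0.544, -0.1415, 0.15]
tool_rot: [0.0, 0.802, -0.598, -0.0]
contact_force: [-1.2, 1.2, 4.3]
gripper_width: 0.187
```

Request:
send_rows(commands=[{"translation":[0,0,0.00012],"rot":[0,0,0],"grip":0.01},{"translation":[0,0,0.00012],"rot":[0,0,0],"grip":0.01},{"translation":[0,0,0.00012],"rot":[0,0,0],"grip":0.01},{"translation":[0,0,0.00012],"rot":[0,0,0],"grip":0.01},{"translation":[0,0,0.00012],"rot":[0,0,0],"grip":0.01}])

```text
t: 17.17
eef_pos: [0.544, -0.1415, 0.1497]
tool_rot: [-0.0, 0.801, -0.598, 0.0]
contact_force: [-1.6, 1.6, 6.5]
gripper_width: 0.196
```

Force is rising and the position lags, so this may be the bottom. I'll take smaller steps.

Request:
send_rows(commands=[{"translation":[0,0,5e-05],"rot":[0,0,0],"grip":0.01},{"translation":[0,0,5e-05],"rot":[0,0,0],"grip":0.01},{"translation":[0,0,5e-05],"rot":[0,0,0],"grip":0.01},{"translation":[0,0,0],"rot":[0,0,0],"grip":0.01},{"translation":[0,0,0],"rot":[0,0,0],"grip":0.01}])

```text
t: 17.58
eef_pos: [0.5441, -0.1416, 0.1497]
tool_rot: [-0.0, 0.801, -0.598, 0.0]
contact_force: [-1.8, 0.4, 7.4]
gripper_width: 0.196
```

The position stays at 0.1497 and only the force grows, so this is the bottom. I'll bring it to about 11 N.

Request:
send_rows(commands=[{"translation":[0,0,0.0001],"rot":[0,0,0],"grip":0.01},{"translation":[0,0,0.0001],"rot":[0,0,0],"grip":0.01},{"translation":[0,0,0.0001],"rot":[0,0,0],"grip":0.01},{"translation":[0,0,0],"rot":[0,0,0],"grip":0.01},{"translation":[0,0,0],"rot":[0,0,0],"grip":0.01}])

```text
t: 18.0
eef_pos: [0.5441, -0.1416, 0.1497]
tool_rot: [-0.0, 0.801, -0.598, 0.0]
contact_force: [-2.6, 1.3, 9.6]
gripper_width: 0.191
```

Request:
send_rows(commands=[{"translation":[0,0,0.0001],"rot":[0,0,0],"grip":0.01},{"translation":[0,0,0.0001],"rot":[0,0,0],"grip":0.01},{"translation":[0,0,0],"rot":[0,0,0],"grip":0.01},{"translation":[0,0,0],"rot":[0,0,0],"grip":0.01},{"translation":[0,0,0],"rot":[0,0,0],"grip":0.01}])

```text
t: 18.42
eef_pos: [0.5442, -0.1415, 0.1496]
tool_rot: [-0.0, 0.801, -0.598, 0.0]
contact_force: [-2.9, 1.5, 11.6]
gripper_width: 0.195
```

Request:
send_rows(commands=[{"translation":[0,0,0],"rot":[0,0,0],"grip":0.01},{"translation":[0,0,0],"rot":[0,0,0],"grip":0.01},{"translation":[0,0,0],"rot":[0,0,0],"grip":0.01},{"translation":[0,0,0],"rot":[0,0,0],"grip":0.01},{"translation":[0,0,0],"rot":[0,0,0],"grip":0.01}])

```text
t: 18.83
eef_pos: [0.5442, -0.1416, 0.1496]
tool_rot: [-0.0, 0.801, -0.598, 0.0]
contact_force: [-2.5, 1.6, 10.6]
gripper_width: 0.192
```

The push is about 11 N and steady. I'll hold it well past 2 s.

Request:
send_rows(commands=[{"translation":[0,0,0],"rot":[0,0,0],"grip":0.01},{"translation":[0,0,0],"rot":[0,0,0],"grip":0.01},{"translation":[0,0,0],"rot":[0,0,0],"grip":0.01},{"translation":[0,0,0],"rot":[0,0,0],"grip":0.01},{"translation":[0,0,0],"rot":[0,0,0],"grip":0.01}])

```text
t: 19.25
eef_pos: [0.5442, -0.1416, 0.1496]
tool_rot: [-0.0, 0.801, -0.598, 0.0]
contact_force: [-1.9, 0.2, 11.8]
gripper_width: 0.194
```

Request:
send_rows(commands=[{"translation":[0,0,0],"rot":[0,0,0],"grip":0.01},{"translation":[0,0,0],"rot":[0,0,0],"grip":0.01},{"translation":[0,0,0],"rot":[0,0,0],"grip":0.01},{"translation":[0,0,0],"rot":[0,0,0],"grip":0.01},{"translation":[0,0,0],"rot":[0,0,0],"grip":0.01}])

```text
t: 19.67
eef_pos: [0.5442, -0.1416, 0.1496]
tool_rot: [-0.0, 0.801, -0.598, 0.0]
contact_force: [-2.2, 1.9, 10.9]
gripper_width: 0.195
```

Request:
send_rows(commands=[{"translation":[0,0,0],"rot":[0,0,0],"grip":0.01},{"translation":[0,0,0],"rot":[0,0,0],"grip":0.01},{"translation":[0,0,0],"rot":[0,0,0],"grip":0.01},{"translation":[0,0,0],"rot":[0,0,0],"grip":0.01},{"translation":[0,0,0],"rot":[0,0,0],"grip":0.01}])

```text
t: 20.08
eef_pos: [0.5442, -0.1416, 0.1496]
tool_rot: [-0.0, 0.801, -0.598, 0.0]
contact_force: [-2.9, 1.3, 10.7]
gripper_width: 0.192
```

Request:
send_rows(commands=[{"translation":[0,0,0],"rot":[0,0,0],"grip":0.01},{"translation":[0,0,0],"rot":[0,0,0],"grip":0.01},{"translation":[0,0,0],"rot":[0,0,0],"grip":0.01},{"translation":[0,0,0],"rot":[0,0,0],"grip":0.01},{"translation":[0,0,0],"rot":[0,0,0],"grip":0.01}])

```text
t: 20.5
eef_pos: [0.5442, -0.1416, 0.1496]
tool_rot: [-0.0, 0.801, -0.598, 0.0]
contact_force: [-3.4, 1.2, 11.5]
gripper_width: 0.191
```

Request:
send_rows(commands=[{"translation":[0,0,0],"rot":[0,0,0],"grip":0.01},{"translation":[0,0,0],"rot":[0,0,0],"grip":0.01},{"translation":[0,0,0],"rot":[0,0,0],"grip":0.01},{"translation":[0,0,0],"rot":[0,0,0],"grip":0.01},{"translation":[0,0,0],"rot":[0,0,0],"grip":0.01}])

```text
t: 20.92
eef_pos: [0.5442, -0.1416, 0.1496]
tool_rot: [-0.0, 0.801, -0.598, 0.0]
contact_force: [-2.4, 1.9, 10.4]
gripper_width: 0.19
```

Request:
send_rows(commands=[{"translation":[0,0,0],"rot":[0,0,0],"grip":0.01},{"translation":[0,0,0],"rot":[0,0,0],"grip":0.01},{"translation":[0,0,0],"rot":[0,0,0],"grip":0.01},{"translation":[0,0,0],"rot":[0,0,0],"grip":0.01},{"translation":[0,0,0],"rot":[0,0,0],"grip":0.01}])

```text
t: 21.33
eef_pos: [0.5442, -0.1416, 0.1496]
tool_rot: [-0.0, 0.801, -0.598, 0.0]
contact_force: [-2.4, 1.3, 10.9]
gripper_width: 0.194
```

Request:
send_rows(commands=[{"translation":[0,0,-0.0001],"rot":[0,0,0],"grip":0.01},{"translation":[0,0,-0.0002],"rot":[0,0,0],"grip":0.01},{"translation":[0,0,-0.0002],"rot":[0,0,0],"grip":0.01},{"translation":[0,0,-0.0001],"rot":[0,0,0],"grip":0.01},{"translation":[0,0,0],"rot":[0,0,0],"grip":0.01}])

```text
t: 21.75
eef_pos: [0.5441, -0.1416, 0.1497]
tool_rot: [-0.0, 0.801, -0.598, 0.0]
contact_force: [-1.0, 2.1, 6.5]
gripper_width: 0.187
```

Request:
send_rows(commands=[{"translation":[0,0,0],"rot":[0,0,0],"grip":0.019},{"translation":[0,0,0],"rot":[0,0,0],"grip":0.022},{"translation":[0,0,0],"rot":[0,0,0],"grip":0.026},{"translation":[0,0,0],"rot":[0,0,0],"grip":0.032},{"translation":[0,0,0],"rot":[0,0,0],"grip":0.04}], force=20)

```text
t: 22.17
eef_pos: [0.5437, -0.1417, 0.149]
tool_rot: [0.0, 0.801, -0.598, -0.0]
contact_force: [-0.3, 0.7, -0.5]
gripper_width: 0.466
```

Request:
send_rows(commands=[{"translation":[0,0,0],"rot":[0,0,0],"grip":0.06},{"translation":[0,0,0],"rot":[0,0,0],"grip":0.085},{"translation":[0,0,0],"rot":[0,0,0],"grip":0.085},{"translation":[0,0,0],"rot":[0,0,0],"grip":0.085},{"translation":[0,0,0],"rot":[0,0,0],"grip":0.085}])

```text
t: 22.58
eef_pos: [0.544, -0.1416, 0.1493]
tool_rot: [0.0, 0.802, -0.598, -0.0]
contact_force: [0.4, -0.3, -0.7]
gripper_width: 0.996
```

Run:
```python
from h import *
c=snap("scene"); cv2.imwrite("pics/s7c.png",cv2.resize(c["pixels"][100:220,210:330,::-1],None,fx=5,fy=5,interpolation=cv2.INTER_NEAREST))
```

```text
(no output)
```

View pics/s7c.png

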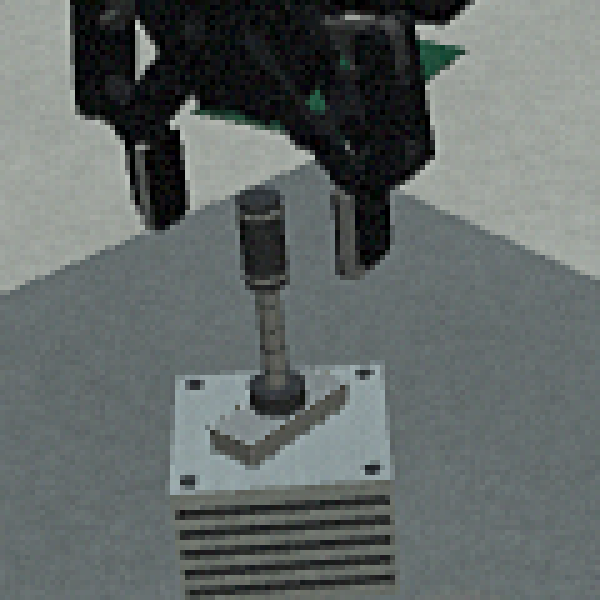

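The fingers are open and the gauge stands upright with its foot on the housing. Next I retreat straight up.

Request:
send_rows(commands=[{"translation":[0,0,-0.01],"rot":[0,0,0],"grip":0.085},{"translation":[0,0,-0.02],"rot":[0,0,0],"grip":0.085},{"translation":[0,0,-0.03],"rot":[0,0,0],"grip":0.085},{"translation":[0,0,-0.03],"rot":[0,0,0],"grip":0.085},{"translation":[0,0,-0.02],"rot":[0,0,0],"grip":0.085}])

```text
t: 23.05
eef_pos: [0.5448, -0.1416, 0.263]
tool_rot: [-0.001, 0.802, -0.598, 0.002]
contact_force: [1.0, 0.0, 0.9]
gripper_width: 0.996
```

Request:
send_rows(commands=[{"translation":[0.025,0.005,0],"rot":[0,0,0],"grip":0.085},{"translation":[0.035,0.01,0],"rot":[0,0,0],"grip":0.085},{"translation":[0.035,0.015,0],"rot":[0,0,0],"grip":0.085},{"translation":[0.035,0.015,0],"rot":[0,0,0],"grip":0.085},{"translation":[0.025,0.01,0],"rot":[0,0,0],"grip":0.085}])

```text
t: 23.47
eef_pos: [0.5341, -0.3099, 0.2604]
tool_rot: [0.001, 0.801, -0.599, 0.001]
contact_force: [0.4, -0.3, 0.3]
gripper_width: 0.998
```

Request:
send_rows(commands=[{"translation":[0,0,0],"rot":[0,0,0],"grip":0.085},{"translation":[0,0,0],"rot":[0,0,0],"grip":0.085},{"translation":[0,0,0],"rot":[0,0,0],"grip":0.085},{"translation":[0,0,0],"rot":[0,0,0],"grip":0.085},{"translation":[0,0,0],"rot":[0,0,0],"grip":0.085}])

```text
t: 23.88
eef_pos: [0.536, -0.3041, 0.2597]
tool_rot: [-0.0, 0.802, -0.597, 0.0]
contact_force: [0.5, -0.1, 0.7]
gripper_width: 0.995
```

Run:
```python
from h import *
np.set_printoptions(suppress=True,precision=4)
for n in("scene","top"):
    c=snap(n); save(c,n+"9"); P=pts(c); P0=pts(dict(np.load(n+"0.npz")))
    for nm,Q in(("start",P0),("now",P)):
        img=dict(np.load(n+"0.npz"))["pixels"] if nm=="start" else c["pixels"]
        h=cv2.cvtColor(img,cv2.COLOR_RGB2HSV)
        xy=(Q[...,0]>.3)&(Q[...,0]<.8)&(abs(Q[...,1])<.4)
        ye=(abs(h[...,0].astype(int)-28)<8)&(h[...,1]>150)&xy; bl=(abs(h[...,0].astype(int)-110)<12)&(h[...,1]>170)&xy
        ja=(abs(Q[...,2]-.055)<.006)&(abs(Q[...,0]-.405)<.05)&(abs(Q[...,1]+.023)<.05)
        print(n,nm,[Q[m].mean(0) for m in(ye,bl,ja)])
    m=(P[...,2]>.1)&(abs(P[...,0]-.544)<.03)&(abs(P[...,1]+.142)<.03)
    if m.any(): print("handle",P[m].mean(0),np.percentile(P[m][:,2],[90,97,100]))
    m=(P[...,2]>.1)&(abs(P[...,0]-.544)<.03)&(abs(P[...,1]+.142)<.03)&(P[...,2]<.12)
    if m.any(): print("low rod",P[m].mean(0))
print(get_obs()["t"])
```

```text
scene start [array([0.7197, 0.0175, 0.0155]), array([0.5747, 0.0215, 0.0264]), array([ 0.4062, -0.0198,  0.0548])]
scene now [array([0.7177, 0.0151, 0.0183]), array([ 0.5667, -0.0373,  0.0894]), array([ 0.4062, -0.0199,  0.0547])]
handle [ 0.5459 -0.1356  0.1435] [0.1673 0.1683 0.1697]
low rod [ 0.5448 -0.1368  0.1103]
top start [array([0.7262, 0.0161, 0.0153]), array([ 0.5718, -0.0026,  0.0439]), array([ 0.4048, -0.0252,  0.0562])]
top now [array([0.7263, 0.0162, 0.0145]), array([ 0.5715, -0.0026,  0.0468]), array([ 0.4049, -0.0253,  0.0563])]
handle [ 0.543  -0.1399  0.1594] [0.1706 0.1713 0.1723]
low rod [ 0.5416 -0.1394  0.1074]
23.9833
```

View pics/scene9.png

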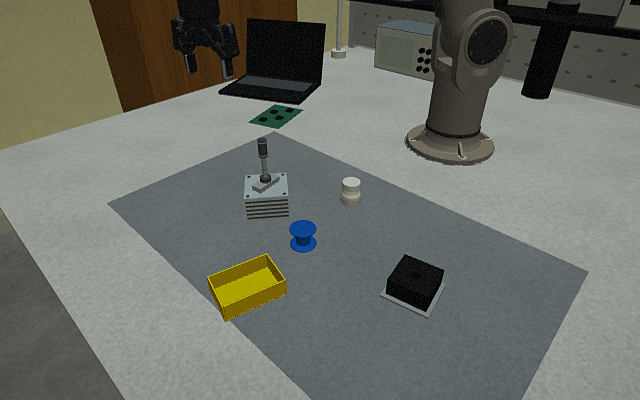

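View pics/top9.png

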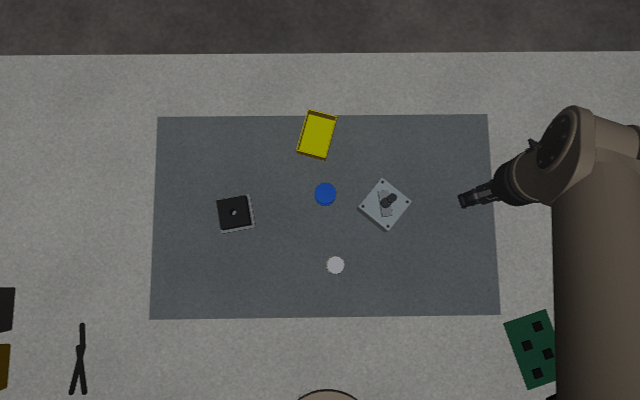

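The gauge stands upright in the housing, seen in the scene view at (263,165). The tray, spool and jar sit at their start pixels in both views. I'm handing in.

```bash
python3 -c "
from station import *
print(hand_in())"
```

```text
the job is handed in; nothing more can be done
None
```

I took the gauge out of its rest by the handle, put the rod in the bore, let the foot land, and pushed the rod on to the bottom. I then let go and backed the arm off, and handed in at about 24 s.

- **Finding the bottom:** the rod slid at about 4–5 N. At TCP z 0.1497 the motion stopped and only the force rose. That puts the bore at roughly 28 mm deep, within the 22–38 mm given.
- **The hold:** the push read 10.4–11.8 N for about 2.9 s. The highest reading at the end of any move call was 11.8 N; force between those readings was not seen.
- **Last checks:** the gauge stands upright with the foot flat on the housing. The handle top is at about 0.170 m, which fits the height at the bottom, so letting go did not lift the rod.
- **Bystanders:** in the top view the tray, spool and jar are within 0.3 mm of their starting positions.
- **One check disagreed:** the scene camera's blue mask gave a shifted spool position at 0.089 m, above the 40 mm spool. I took that as stray pixels elsewhere in the picture, because the spool sits at the same pixels in both views. The tray's mask average in that view also shifted about 3 mm, but its pixels look unchanged.

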